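# Put the caliper away and snap its case shut

## Task

Put the caliper away: lay it flat inside its open case, setting it down rather than dropping it. Then close the case's hinged lid and press its free edge down past the catch until it snaps fully shut. Leave the other things on the bench where they are.

Things in the scene. Friction and masses are not known exactly. Their poses are not given: they have to be found in the camera images.
- caliper_head (a point): 100 mm digital caliper lying flat, screen up, 0.17 kg. Point: centre of its black reading head (60 mm along x, 34 along y, 15 high; point 7.5 mm above its support), near the centre of mass; grip the head across its 34 mm. Axes: x along the steel beam (14 mm wide, from -50 to +115 mm), z up. Thin jaws at x -48 to -29 mm reach to y -42 and +24 mm. Beam and jaws are 4 to 8 mm above the underside.
- case_floor (a point): Open black plastic case, fixed to the bench: outside 120 mm (x) by 204 (y) by 30 high, walls 4 mm, inside 112 by 196 mm. Point: centre of the grey inner floor, 8 mm above the bench; the walls rise 22 mm above it. Axes: -x to the front with the catch (roughly towards the robot), +x to the hinge, z up. The caliper fits with its beam along y, either way round.
- case_catch (a point): Sprung grey catch tab, 56 mm wide, about 9 mm deep, at the middle of the front wall; its top is 37 mm above the bench. Point: the middle of its lip, 66.5 mm in front of the floor's centre and 32.5 mm above the bench.
- lid_hinge (a point): The middle of the lid's hinge line, at the top of the case's far wall: 60 mm behind the floor's centre and 30 mm above the bench. The hinge line runs along the case's y axis.
- lid_edge (a point): Middle of the lid's free edge, on its outer face (the top when shut). The lid is a flat black plate, 120 mm from hinge to free edge, 204 mm wide, 8 mm thick. This point is 120 mm from the hinge line along the plate and 8.5 mm out from it. The axes turn with the lid: -x from hinge to free edge, z out of the outer face.
- lid (a joint): Lid angle, rad: 0 fully shut (top 38.5 mm above the bench), pi/2 upright; starts open, leaning back at 1.7 to 1.95. Stiff hinge: the lid stays where left (0.2 N m moves it; its stop is at 2.05). Resting on the catch it is ajar at about 0.08; from there about 10 to 18 N straight down near the middle of the free edge snaps it to 0, where it stays.
- brush: Bystander: a brush, 170 mm long, lying between the places of case and caliper; origin at its underside.
- can: Bystander: a grey can, 60 mm across and 110 mm high, standing beyond the brush; origin at its underside.
- hammer: Bystander: a hammer, 260 mm long, lying at the left; origin at its underside.
- wrench: Bystander: a wrench, 180 mm long, lying at the right; origin at its underside.
- bottle: Bystander: a clear bottle, 60 mm across and 190 mm high, at the far left; origin at its underside.
- weight: Bystander: a dark steel round, 56 mm across and 45 mm high, at the far right; origin at its underside.
Things that resemble listed ones, but are neither listed nor needed, are in the scene too. What is shaped like the part that bears caliper_head but blue is not meant.

How it is judged:
On the way, in this order (a step that is already met when the one before it is completed fails the run):
1. the caliper lies flat on the case's floor, inside its walls, released, the lid still open (z of caliper_head in the frame of case_floor below 0.013 m and x of caliper_head in the frame of case_floor between -0.045 and 0.045 m and y of caliper_head in the frame of case_floor between -0.075 and 0.075 m and angle between caliper_head's own z axis and vertical below 0.12 rad and contact force between the fingers and caliper below 0.1 N and value of joint lid above 0.5 rad), for 0.2 s.
2. the lid is snapped shut (value of joint lid below 0.025 rad), for 0.2 s.
At the end, for the whole second after the job is handed in: The lid is shut past its catch (angle under 0.025 rad) and the caliper lies flat (tilt under 0.12 rad) and at rest on the case's floor, its head's centre within 45 mm (front to back) and 75 mm (side to side) of the floor's centre (value of joint lid below 0.025 rad and z of caliper_head in the frame of case_floor below 0.013 m and x of caliper_head in the frame of case_floor between -0.045 and 0.045 m and y of caliper_head in the frame of case_floor between -0.075 and 0.075 m and angle between caliper_head's own z axis and vertical below 0.12 rad and linear speed of caliper below 0.02 m/s); the robot touches nothing.
It fails at once if the caliper falls free faster than 0.75 m/s (a drop of about 30 mm) (contact force between the fingers and caliper below 0.1 N and linear speed of caliper above 0.75 m/s).
It fails at once if a bystander is moved more than 30 mm (distance of any of brush, can, hammer, wrench, bottle, weight from where it was at the start of the episode above 0.03 m).
It also fails if it takes over 64 s, if anything falls off the work surface, if the arm or the gripper's body presses on something with over 40 N, if the wrist force passes 120 N, or if a joint passes its speed limit or range.

## Robot

A 7-joint arm with a two-finger parallel gripper is mounted at the origin on the work surface. World frame = base frame: x ahead of the robot, y to its left, z up, the work surface at z = 0. Lengths are in m, angles in rad, forces in N, time in s.
With the tool pointing down it reaches from about 0.4 to 0.875 m from the base axis. Payload 19.3 kg.
Tool frame: the origin (TCP) lies at the very end of the fingers, on their centre line; the grasp point (between the pads) lies 19 mm behind it; z points along the fingers, y is the line along which they close (so a half turn about z gives the same grasp; the last joint's range is limited). The gripper opens to 85 mm and grips with 20 to 120 N. Pads are 22 mm wide; open, the fingers measure 114 mm over their backs; the gripper's body (76 mm by 85 mm) begins 54 mm behind the grasp point. The pads swing forward as they close: fully open they stand 13 mm farther back than shut.
Start: joints at [1.188, 0.521, -0.036, 1.599, 0.021, 1.021, -0.113], TCP at [0.192, -0.595, 0.231] pointing down, gripper open.
Joint ranges: [-2.91, 2.91], [-0.3, 2.13], [-1.5, 1.42], [0.17, 2.43], [-1.26, 4.41], [0.16, 1.93], [-2.52, 2.52]. Speed limits (rad/s): [1.89, 1.89, 2.39, 2.39, 3.01, 3.01, 3.01].

## Interface

Orientations are given as [roll, pitch, yaw] about the fixed x, y, z axes, in that order (R = Rz(yaw) Ry(pitch) Rx(roll)).
In Python, from workcell import bot gives the robot as it stands.
- The arm moves only by the tool jog_arm, never from a script. Its argument "motion" is a list of rows, each a list of 5 numbers: the shift along the tool's x, y, z scaled (see below), then the turn about the tool's z scaled (see below), then the opening, from 0 (shut) to 1 (fully open). A call has 1 to 12 rows; each row shifts and turns the commanded pose from where the row before left it, along the tool's axes as they then stand; what a row does not reach is not made up. The controller multiplies each number of a shift by 30 mm and each number of a turn by 0.08 rad. A row lasts 1/10 s, in which the tool goes at most 50 mm and 8.59 degrees, less where a joint would pass 70% of its speed; a pose out of reach is approached as far as the arm can. A call with a number of a shift or a turn outside -1 to 1 is refused whole. A call with a gripper value outside its range is refused whole. The fingers move at their own pace and stop on an object; "newtons" is the grip in N (left out, the last holds). Time passes only in rows, so rows that do not move let the fingers close. It gives the time, the measured TCP pose, the force, the opening and the grip force at its end, in the units of the state.
- bot.observe(): the state, without advancing time (a new reading comes with each control period).
- bot.grab_frame(name): name is "side" or "top" or "wrist"; returns a dict with "pixels" (420x560x3 uint8, red, green, blue), "fovy" (degrees; the focal length in pixels is half the picture's height over the tangent of half this angle, whatever the lens; pixels are square), "cx", "cy" (the principal point, pixels), "k1" (the pictures are not rectified: a ray, as slopes to the right and down, at radius r is drawn at 1 + k1 r^2 times it, then the intrinsics apply), "rvec" (rotation vector, rad) and "tvec" (3), from world to camera coordinates, as OpenCV has them; the wrist camera has in their place "mount" (4x4, takes a point from camera to tool coordinates, whose origin is the TCP and whose axes are the flange's). Camera axes: x right, y down, z forward; pixel columns grow to the right and rows downward; lengths in m; the calibration is good to about 2 mm. A picture is of the moment at which its call begins: read the wrist's pose just before it. There is no depth.
- bot.job_done(): hands the job in; it is judged then, once.
The state is a dict: "clock": time; "qpos": joint angles; "qd": joint speeds; "joint_efforts": joint torques, N m; "position": TCP position; "tool_rot": TCP orientation; "force": force on the tool from outside, world axes, zero at the start; "moment": the same for the moment, N m; "grip_width": finger opening in m; "finger_force": force on a finger pad.
Only numpy, scipy, OpenCV 4.12 (cv2) and the standard library are available. Lean on these libraries where they do the work, as an engineer would, in place of code of your own. Each camera call takes 0.05 s, during which the arm holds its last target. There are 200 camera calls.

## Working session

There is one attempt and no reset: what is moved stays moved. The work goes in short steps, Python scripts to look and compute and a tool call to move; the robot and the scene stay as the last step left them, time stands still between calls to the robot, and variables do not carry over. Pictures are saved under pics/ and viewed, at most 10 in all, crops included, and the job is handed in when it is done.

Besides the shell and the picture viewer there is one more tool, called after "Request:" as name([rows], argument=value, ...), one row to a line, values as JSON. jog_arm: Moves the arm, as the interface text tells. Shifts and turns lie within -1 to 1; 1 stands for 30 mm of shift or 0.08 rad of turn. Its arguments: {"type":"object","properties":{"motion":{"type":"array","items":{"type":"array","items":{"type":"number"}}},"newtons":{"type":"number"}},"required":["motion"]}

```bash
mkdir -p pics; cat > h.py <<'E'
import numpy as np, cv2
from scipy.spatial.transform import Rotation as R
from workcell import bot
def grab(n):
    s=bot.observe(); f=bot.grab_frame(n); f['s']=s
    if 'mount' in f:
        T=np.eye(4); T[:3,:3]=R.from_euler('xyz',s['tool_rot']).as_matrix(); T[:3,3]=s['position']
        C=T@np.array(f['mount']); f['Rc']=C[:3,:3]; f['o']=C[:3,3]
    else:
        Rm=cv2.Rodrigues(np.array(f['rvec'],float))[0]; f['Rc']=Rm.T; f['o']=-Rm.T@np.array(f['tvec'],float).ravel()
    h=f['pixels'].shape[0]; f['F']=h/2/np.tan(np.radians(f['fovy'])/2)
    return f
def ray(f,u,v):
    d=np.array([(u-f['cx'])/f['F'],(v-f['cy'])/f['F']]); p=d.copy()
    for _ in range(30): p=d/(1+f['k1']*(p@p))
    return f['Rc']@np.array([p[0],p[1],1.])
def plane(f,u,v,z):
    d=ray(f,u,v); return f['o']+d*(z-f['o'][2])/d[2]
def proj(f,P):
    c=f['Rc'].T@(np.array(P)-f['o']); p=c[:2]/c[2]; p=p*(1+f['k1']*(p@p)); return p*f['F']+[f['cx'],f['cy']]
def tri(f,a,g,b):
    d,e=ray(f,*a),ray(g,*b); t=np.linalg.lstsq(np.c_[d,-e],g['o']-f['o'],rcond=None)[0]
    p,q=f['o']+t[0]*d,g['o']+t[1]*e; return (p+q)/2,np.linalg.norm(p-q)
def save(f,n): cv2.imwrite('pics/'+n,cv2.cvtColor(f['pixels'],cv2.COLOR_RGB2BGR))
E
python3 - <<'E'
from h import *
np.set_printoptions(precision=4,suppress=True)
print(bot.observe())
for n in('top','side','wrist'):
    f=grab(n); save(f,n+'0.png'); print(n,f['o'],f['Rc'][:,2],f['F'],f['k1'])
E
```

```text
{'clock': 0.0, 'qpos': array([ 1.1878,  0.522 , -0.0363,  1.6   ,  0.0212,  1.0211, -0.1128]), 'qd': array([ 0.0015,  0.0002, -0.0019, -0.0016,  0.0011,  0.0022, -0.002 ]), 'joint_efforts': array([ -0.0004, -92.7118,   1.9797, -36.9932,   0.0178,   0.0082,
         0.    ]), 'position': array([ 0.1922, -0.5944,  0.2307]), 'tool_rot': array([-3.1405,  0.0001,  0.3128]), 'force': array([-0.6448, -0.2065, -0.3198]), 'moment': array([ 0.0134, -0.0126, -0.0335]), 'finger_force': 0.0, 'grip_width': 0.08521534247458497}
top [0.3634 0.0194 1.1426] [ 0.1025 -0.0294 -0.9943] 396.6645154224169 -0.06752357365616835
side [0.2566 0.8108 0.5746] [ 0.2119 -0.8176 -0.5354] 383.93865525331114 -0.017931793145333517
wrist [ 0.2692 -0.5693  0.3719] [-0.3026 -0.0975 -0.9481] 291.1219990722455 -0.006269527005350835
```

View pics/top0.png

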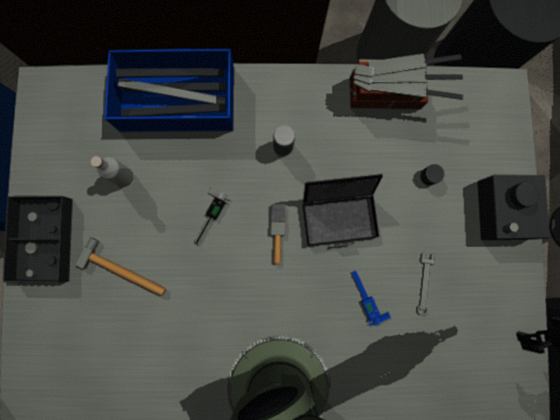

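View pics/side0.png

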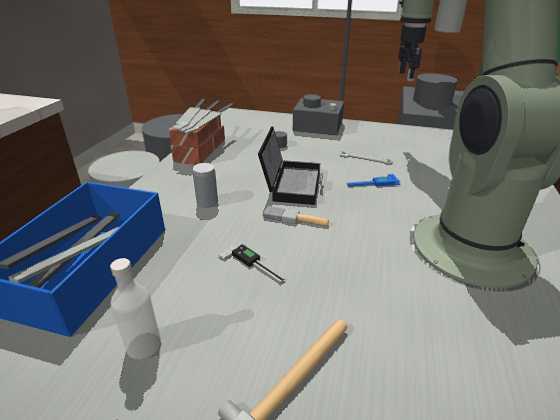

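The top view shows the caliper head at about (215,207), its beam tip at (197,243) and its jaws near (219,193). The case floor is around (341,220), the lid behind it spans (305–381,176–200), and the catch is at (341,246). The side view shows the black caliper at about (248,256) and the case at (297,182), with the lid leaning back.

```bash
python3 - <<'E'
from h import *
np.set_printoptions(precision=4,suppress=True)
f=grab('top'); g=grab('side')
a=f['pixels']; b=g['pixels']
A=cv2.resize(a[160:280,180:400],None,fx=3.6,fy=3.6,interpolation=cv2.INTER_CUBIC)
B=cv2.resize(b[110:300,200:350],None,fx=3.1,fy=3.1,interpolation=cv2.INTER_CUBIC)
cv2.imwrite('pics/topc.png',A[:,:,::-1]); cv2.imwrite('pics/sidec.png',B[:,:,::-1])
# caliper head dark mask
def comp(img,m,seed):
    n,l,s,c=cv2.connectedComponentsWithStats(m.astype(np.uint8))
    i=min((k for k in range(1,n) if s[k,4]>15),key=lambda k:np.hypot(*(c[k]-seed)));return l==i,s[i],c[i]
mx=a.max(2).astype(int)
green=(a[:,:,1].astype(int)-a[:,:,0]>15)&(a[:,:,1].astype(int)-a[:,:,2]>10)
for nm,fr,seed in(('top',f,(215,207)),('side',g,(248,256))):
    im=fr['pixels'].astype(int); m=(im.max(2)<60)|((im[:,:,1]-im[:,:,0]>25)&(im[:,:,1]-im[:,:,2]>10))
    m[:, :]&=True
    k,s,c=comp(im,m,np.array(seed)); 
    ys,xs=np.nonzero(k); r=cv2.minAreaRect(np.c_[xs,ys].astype(np.float32)); print(nm,s,c,r)
    print(plane(fr,*c,.013))
tip=(197,243)
print('beam',plane(f,*tip,.006),plane(f,219,193,.006))
# grey floor
im=a.astype(int); m=(im.max(2)>50)&(im.max(2)<130); m2=np.zeros_like(m); m2[185:250,298:385]=m[185:250,298:385]
k,s,c=comp(im,cv2.erode(m2.astype(np.uint8),np.ones((3,3))),np.array([341,220]));print('floor',s,c,plane(f,*c,.008))
ys,xs=np.nonzero(k); r=cv2.minAreaRect(np.c_[xs,ys].astype(np.float32));print(r,[plane(f,*p,.008)[:2] for p in cv2.boxPoints(r)])
E
```

```text
top [195 196  32  49 330] [212.8394 212.3061] ((208.50001525878906, 221.50001525878906), (14.758047103881836, 50.535133361816406), 26.56505012512207)
[0.494  0.1835 0.013 ]
side [232 245  51  35 335] [247.6657 257.009 ] ((257.95849609375, 263.509033203125), (57.200138092041016, 14.360118865966797), 32.7352294921875)
[0.4979 0.1934 0.013 ]
beam [0.4068 0.2289 0.006 ] [0.551  0.1674 0.006 ]
floor [ 306  201   64   42 2075] [337.8414 221.4453] [ 0.4667 -0.1756  0.008 ]
((337.70477294921875, 221.24058532714844), (35.4613151550293, 60.11482238769531), 83.2901611328125) [array([ 0.5086, -0.0833]), array([ 0.5288, -0.2582]), array([ 0.4259, -0.2674]), array([ 0.4069, -0.0939])]
```

View pics/topc.png

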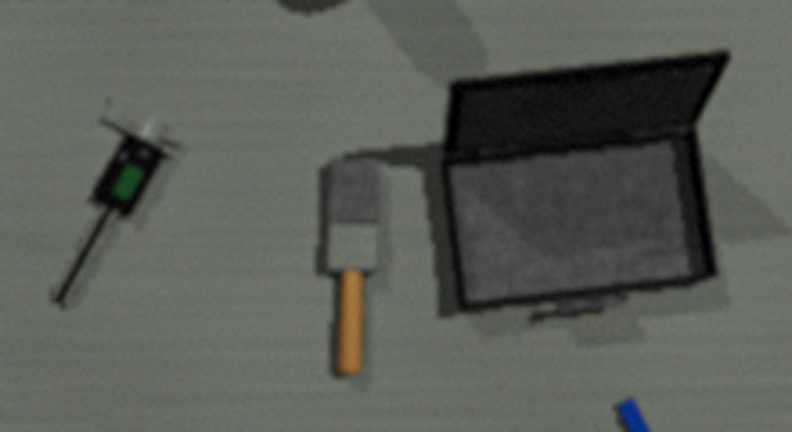

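View pics/sidec.png

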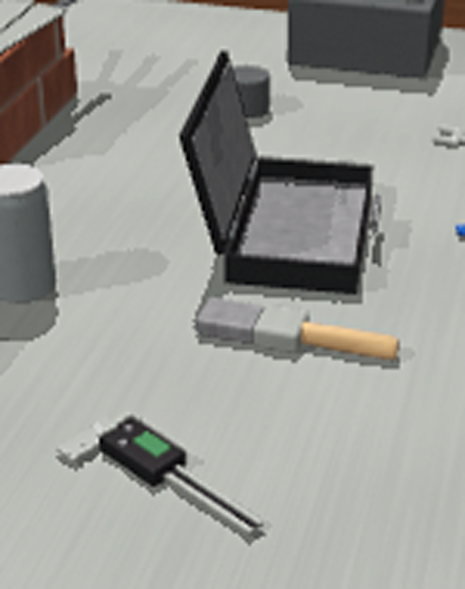

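The enlarged top crop gives head corners of about (122,133), (165,150), (130,212) and (92,195), with the tip at (58,300). The case rim corners are (445,158), (463,310), (715,273) and (693,130), and the lid's top edge runs (453,83)–(727,53). The side crop shows nothing else lying in the case.

```bash
python3 - <<'E'
from h import *
np.set_printoptions(precision=4,suppress=True)
f=grab('top'); g=grab('side')
T=lambda x,y:(180+(x+.5)/3.6-.5,160+(y+.5)/3.6-.5)
S=lambda x,y:(200+(x+.5)/3.1-.5,110+(y+.5)/3.1-.5)
hc=[plane(f,*T(*p),.015) for p in((122,133),(165,150),(130,212),(92,195))]
print('head',np.mean(hc,0),[np.linalg.norm(hc[i]-hc[i-1]) for i in range(4)])
hs=[plane(g,*S(*p),.015) for p in((130,418),(185,457),(158,472),(101,437))]
print('head side',np.mean(hs,0),[np.linalg.norm(hs[i]-hs[i-1]) for i in range(4)])
t=plane(f,*T(58,300),.006); ts=plane(g,*S(260,524),.006); print('tip',t,ts)
h=np.mean(hc,0); d=(t-h)[:2]; print('ang',np.degrees(np.arctan2(d[1],d[0])),np.linalg.norm(d))
q=[plane(f,*T(*p),.03) for p in((445,158),(463,310),(715,273),(693,130))]
q=np.array(q); print('rim',q[:,:2],q.mean(0),[np.linalg.norm(q[i]-q[i-1]) for i in range(4)])
y=(q[0]+q[1]-q[2]-q[3])[:2]; print('case yaw',np.degrees(np.arctan2(y[1],y[0]))-90)
qs=np.array([plane(g,*S(*p),.03) for p in((225,258),(362,267),(374,166),(258,157))]);print('rim side',qs[:,:2],qs.mean(0))
print('lid corners',tri(f,T(453,83),g,S(183,133)),tri(f,T(727,53),g,S(224,52)))
E
```

```text
head [0.5075 0.1773 0.015 ] [np.float64(0.05473226273320741), np.float64(0.0369937439131116), np.float64(0.05646920140249083), np.float64(0.033178820871862066)]
head side [0.5052 0.1849 0.015 ] [np.float64(0.029509876047960487), np.float64(0.06202037975089197), np.float64(0.02446633612584569), np.float64(0.05862105045914736)]
tip [0.4069 0.2324 0.006 ] [0.4049 0.2318 0.006 ]
ang 151.25115575265664 0.11471498703287607
rim [[ 0.5161 -0.0742]
 [ 0.3966 -0.0868]
 [ 0.4242 -0.2867]
 [ 0.5382 -0.2726]] [ 0.4688 -0.1801  0.03  ] [np.float64(0.19955628775800577), np.float64(0.12025233395430387), np.float64(0.20174742590720468), np.float64(0.11487696232575009)]
case yaw 7.104959399130493
rim side [[ 0.5148 -0.0616]
 [ 0.3942 -0.0791]
 [ 0.4192 -0.2782]
 [ 0.5387 -0.2661]] [ 0.4667 -0.1712  0.03  ]
lid corners (array([ 0.5543, -0.0712,  0.1425]), np.float64(0.0005921124798404246)) (array([ 0.5767, -0.271 ,  0.1387]), np.float64(0.001582389536119826))
```

```bash
cat >> h.py <<'E'
def plan(xy,z,yaw,n):
    "n equal rows (tool shift x,y,z and turn, scaled) bringing the tool to xy,z,yaw"
    s=bot.observe(); p=np.array(s['position']); y0=s['tool_rot'][2]; dy=(yaw-y0+np.pi)%(2*np.pi)-np.pi
    A=sum(np.array([[np.cos(a),np.sin(a)],[np.sin(a),-np.cos(a)]]) for a in y0+dy/n*np.arange(n))
    ab=np.linalg.solve(A,np.array(xy)-p[:2]); print('row',np.round(np.r_[ab/.03,(p[2]-z)/n/.03,-dy/n/.08],3),'x',n,'from',p,y0)
E
python3 - <<'E'
from h import *
plan((.505,.18),.17,2.64,36)
E
```

```text
row [ 0.948  0.249  0.057 -0.808] x 36 from [ 0.19230249 -0.59461431  0.23116862] 0.31279561836503667
```

Request:
jog_arm([
  [0.95,0.25,0,-0.81,1],
  [0.95,0.25,0,-0.81,1],
  [0.95,0.25,0,-0.81,1],
  [0.95,0.25,0,-0.81,1],
  [0.95,0.25,0,-0.81,1],
  [0.95,0.25,0,-0.81,1],
  [0.95,0.25,0,-0.81,1],
  [0.95,0.25,0,-0.81,1],
  [0.95,0.25,0,-0.81,1],
  [0.95,0.25,0,-0.81,1],
  [0.95,0.25,0,-0.81,1],
  [0.95,0.25,0,-0.81,1],
])

```text
clock: 1.55
position: [0.5092, -0.4559, 0.2312]
tool_rot: [-3.142, -0.0, 1.093]
force: [0.4, 0.2, 0.2]
grip_width: 0.0856
finger_force: 0.0
```

Request:
jog_arm([
  [0.95,0.25,0,-0.81,1],
  [0.95,0.25,0,-0.81,1],
  [0.95,0.25,0,-0.81,1],
  [0.95,0.25,0,-0.81,1],
  [0.95,0.25,0,-0.81,1],
  [0.95,0.25,0,-0.81,1],
  [0.95,0.25,0,-0.81,1],
  [0.95,0.25,0,-0.81,1],
  [0.95,0.25,0,-0.81,1],
  [0.95,0.25,0,-0.81,1],
  [0.95,0.25,0,-0.81,1],
  [0.95,0.25,0,-0.81,1],
])

```text
clock: 2.75
position: [0.6368, -0.1352, 0.2312]
tool_rot: [3.142, -0.0, 1.871]
force: [-0.2, -0.4, 0.5]
grip_width: 0.0852
finger_force: 0.0
```

```bash
python3 - <<'E'
from h import *
plan((.505,.18),.16,2.64,12); print(bot.observe()['qpos'])
E
```

```text
row [ 0.941  0.247  0.198 -0.801] x 12 from [ 0.6367644  -0.13520692  0.23121432] 1.870970751522064
[ 0.4215513   0.59945475 -0.4752316   1.5081523   0.29305487  1.10512637
  0.18532101]
```

Request:
jog_arm([
  [0.94,0.25,0.2,-0.8,1],
  [0.94,0.25,0.2,-0.8,1],
  [0.94,0.25,0.2,-0.8,1],
  [0.94,0.25,0.2,-0.8,1],
  [0.94,0.25,0.2,-0.8,1],
  [0.94,0.25,0.2,-0.8,1],
  [0.94,0.25,0.2,-0.8,1],
  [0.94,0.25,0.2,-0.8,1],
  [0.94,0.25,0.2,-0.8,1],
  [0.94,0.25,0.2,-0.8,1],
  [0.94,0.25,0.2,-0.8,1],
  [0.94,0.25,0.2,-0.8,1],
  [0,0,0,0,1],
])

```text
schema error: expected 1 to 12 rows
```

Request:
jog_arm([
  [0.94,0.25,0.2,-0.8,1],
  [0.94,0.25,0.2,-0.8,1],
  [0.94,0.25,0.2,-0.8,1],
  [0.94,0.25,0.2,-0.8,1],
  [0.94,0.25,0.2,-0.8,1],
  [0.94,0.25,0.2,-0.8,1],
  [0.94,0.25,0.2,-0.8,1],
  [0.94,0.25,0.2,-0.8,1],
  [0.94,0.25,0.2,-0.8,1],
  [0.94,0.25,0.2,-0.8,1],
  [0.94,0.25,0.2,-0.8,1],
  [0.94,0.25,0.2,-0.8,1],
])

```text
clock: 3.95
position: [0.5061, 0.1808, 0.1592]
tool_rot: [3.141, 0.0, 2.64]
force: [0.6, 0.6, -0.7]
grip_width: 0.0853
finger_force: 0.0
```

```bash
python3 - <<'E'
from h import *
f=grab('wrist'); save(f,'w1.png'); s=f['s']; print(s['position'],s['tool_rot'],s['clock'],s['qpos'])
E
```

```text
[0.50606252 0.18080757 0.15917633] [3.14134482e+00 1.50620782e-04 2.63963871e+00] 3.95 [ 0.0492765   0.55663264 -0.69119144  1.87497772  0.45527377  0.87253023
  0.20092983]
```

View pics/w1.png

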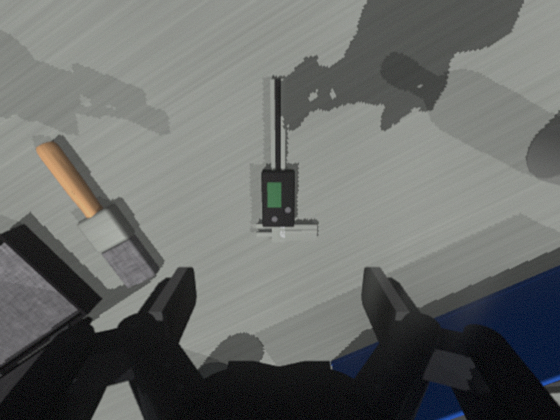

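The wrist view shows the caliper head's top face at about (262–295, 169–226) with the beam running straight up to (277,77), so the yaw is nearly right. The fingers are clear.

```bash
python3 - <<'E'
from h import *
np.set_printoptions(precision=4,suppress=True)
f=grab('wrist'); im=f['pixels'].astype(int)
g=(im[:,:,1]-im[:,:,0]>25)&(im[:,:,1]-im[:,:,2]>10); dk=((im.max(2)<60)|g).astype(np.uint8)
m=np.zeros_like(dk); m[150:250,245:310]=dk[150:250,245:310]
m=cv2.morphologyEx(m,cv2.MORPH_OPEN,np.ones((15,15)))
ys,xs=np.nonzero(m); r=cv2.minAreaRect(np.c_[xs,ys].astype(np.float32)); print(r)
q=np.array([plane(f,*p,.015) for p in cv2.boxPoints(r)]); print(q,[np.linalg.norm(q[i]-q[i-1]) for i in range(4)])
c=q.mean(0); t=plane(f,278,77,.008); print('c',c,'tip',t,'ang',np.arctan2(*(t-c)[1::-1]),np.linalg.norm(t-c))
print('pred cam->',proj(f,[*f['s']['position'][:2],.015]))
E
```

```text
((0.0, 0.0), (0.0, 0.0), 0.0)
[[0.2395 0.0609 0.015 ]
 [0.2395 0.0609 0.015 ]
 [0.2395 0.0609 0.015 ]
 [0.2395 0.0609 0.015 ]] [np.float64(0.0), np.float64(0.0), np.float64(0.0), np.float64(0.0)]
c [0.2395 0.0609 0.015 ] tip [0.4015 0.2378 0.008 ] ang 0.8295801586029595 0.23999404920766093
pred cam-> [278.8917 198.917 ]
```

The head's centre is at about (278.5,197.5) against a projected TCP at (279,199), and the beam direction is 2.642 rad against a yaw of 2.640. Position and yaw both match, so I'm descending.

Request:
jog_arm([
  [0,0,0.5,0,1],
  [0,0,0.5,0,1],
  [0,0,0.5,0,1],
  [0,0,0.5,0,1],
  [0,0,0.5,0,1],
  [0,0,0.5,0,1],
  [0,0,0.5,0,1],
  [0,0,0.5,0,1],
  [0,0,0.5,0,1],
  [0,0,0.4,0,1],
  [0,0,0.2,0,1],
  [0,0,0.05,0,1],
])

```text
clock: 5.25
position: [0.5068, 0.1796, 0.0042]
tool_rot: [-3.141, -0.0, 2.636]
force: [0.1, 0.3, 0.1]
grip_width: 0.0851
finger_force: 0.0
```

Request:
jog_arm([
  [0,0,0,0,0],
  [0,0,0,0,0],
  [0,0,0,0,0],
  [0,0,0,0,0],
  [0,0,0,0,0],
  [0,0,0,0,0],
  [0,0,0,0,0],
  [0,0,0,0,0],
  [0,0,0,0,0],
  [0,0,0,0,0],
], newtons=40)

```text
clock: 6.25
position: [0.5073, 0.1796, 0.0054]
tool_rot: [3.141, 0.001, 2.636]
force: [-1.6, -1.3, 8.2]
grip_width: 0.0326
finger_force: 39.3
```

Request:
jog_arm([
  [0,0,-0.2,0,0],
  [0,0,-0.4,0,0],
  [0,0,-0.6,0,0],
  [0,0,-0.6,0,0],
  [0,0,-0.6,0,0],
  [0,0,-0.6,0,0],
  [0,0,-0.6,0,0],
  [0,0,-0.6,0,0],
  [0,0,-0.6,0,0],
  [0,0,-0.6,0,0],
  [0,0,-0.4,0,0],
  [0,0,-0.2,0,0],
])

```text
clock: 7.45
position: [0.5073, 0.1796, 0.1862]
tool_rot: [3.141, 0.001, 2.636]
force: [-0.7, -0.5, -1.2]
grip_width: 0.0327
finger_force: 40.7
```

```bash
python3 - <<'E'
from h import *
plan((.463,-.209),.18,1.695,24); print(bot.observe()['finger_force'],bot.observe()['grip_width'])
E
```

```text
row [-0.421 -0.375  0.009  0.49 ] x 24 from [0.50727014 0.17960648 0.18623392] 2.6358276336090825
40.679200887680054 0.03273942576955112
```

Request:
jog_arm([
  [-0.42,-0.38,0,0.49,0],
  [-0.42,-0.38,0,0.49,0],
  [-0.42,-0.38,0,0.49,0],
  [-0.42,-0.38,0,0.49,0],
  [-0.42,-0.38,0,0.49,0],
  [-0.42,-0.38,0,0.49,0],
  [-0.42,-0.38,0,0.49,0],
  [-0.42,-0.38,0,0.49,0],
  [-0.42,-0.38,0,0.49,0],
  [-0.42,-0.38,0,0.49,0],
  [-0.42,-0.38,0,0.49,0],
  [-0.42,-0.38,0,0.49,0],
])

```text
clock: 8.65
position: [0.5299, -0.0225, 0.1848]
tool_rot: [3.142, -0.0, 2.162]
force: [0.3, -0.5, -1.7]
grip_width: 0.0324
finger_force: 40.7
```

Request:
jog_arm([
  [-0.42,-0.37,0,0.49,0],
  [-0.42,-0.37,0,0.49,0],
  [-0.42,-0.37,0,0.49,0],
  [-0.42,-0.37,0,0.49,0],
  [-0.42,-0.37,0,0.49,0],
  [-0.42,-0.37,0,0.49,0],
  [-0.42,-0.37,0,0.49,0],
  [-0.42,-0.37,0,0.49,0],
  [-0.42,-0.37,0,0.49,0],
  [-0.42,-0.37,0,0.49,0],
  [-0.42,-0.37,0,0.49,0],
  [-0.42,-0.37,0,0.49,0],
])

```text
clock: 9.85
position: [0.4621, -0.2103, 0.1848]
tool_rot: [3.142, -0.0, 1.692]
force: [0.7, -0.7, -0.8]
grip_width: 0.0332
finger_force: 40.7
```

```bash
python3 - <<'E'
from h import *
f=grab('wrist'); save(f,'w2.png'); s=f['s']; print(s['position'],s['tool_rot'],s['clock'],s['finger_force'])
E
```

```text
[ 0.46212948 -0.21033574  0.18480481] [ 3.14154353e+00 -2.46056073e-05  1.69188959e+00] 9.85 40.688313245773315
```

View pics/w2.png

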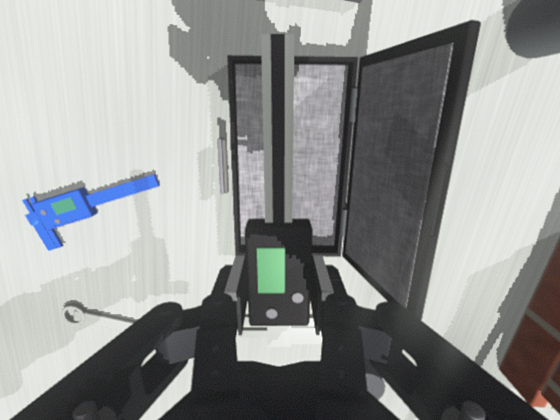

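The wrist view shows the caliper held with its beam parallel to the case walls. The case rim's front-left corner is at (229,57), front-right at (236,256) and hinge-left at (357,57), with the hinge-right corner near (340,254). The lid is open on the right.

```bash
python3 - <<'E'
from h import *
np.set_printoptions(precision=4,suppress=True)
f=grab('wrist')
q=np.array([plane(f,*p,.03) for p in((356,57),(229,57),(236,256),(341,256))])
print(q[:,:2],q.mean(0),[np.linalg.norm(q[i]-q[i-1]) for i in range(4)])
y=(q[1]-q[2])[:2]; print('yaw',np.arctan2(y[1],y[0])-np.pi/2)
print(plane(f,223,157,.037),plane(f,223,120,.037),plane(f,227,193,.037))
for yy in(-.1,.1):
  for xx in (-.06,.06):
    P=np.array([.468,-.176,.03])+xx*np.array([.992,.124,0])+yy*np.array([-.124,.992,0]); print(xx,yy,proj(f,P))
E
```

```text
[[ 0.5146 -0.0752]
 [ 0.3996 -0.0886]
 [ 0.42   -0.2896]
 [ 0.5381 -0.2758]] [ 0.4681 -0.1823  0.03  ] [np.float64(0.20195699888157165), np.float64(0.11576024297899049), np.float64(0.20197784604550376), np.float64(0.11884971029329504)]
yaw 0.10108794072637095
[ 0.4005 -0.1788  0.037 ] [ 0.3985 -0.1439  0.037 ] [ 0.4066 -0.215   0.037 ]
-0.06 -0.1 [237.1838 250.5753]
0.06 -0.1 [343.9368 249.7785]
-0.06 0.1 [225.3767  51.1387]
0.06 0.1 [357.8219  49.9165]
```

Request:
jog_arm([
  [-0.1,0,0.5,0,0],
  [0,0,0.6,0,0],
  [0,0,0.6,0,0],
  [0,0,0.6,0,0],
  [0,0,0.6,0,0],
  [0,0,0.6,0,0],
  [0,0,0.6,0,0],
  [0,0,0.5,0,0],
  [0,0,0.4,0,0],
  [0,0,0.3,0,0],
  [0,0,0.2,0,0],
  [0,0,0.1,0,0],
])

```text
clock: 11.15
position: [0.4633, -0.2121, 0.0165]
tool_rot: [-3.142, -0.0, 1.695]
force: [0.6, 0.6, -1.0]
grip_width: 0.0329
finger_force: 40.7
```

Request:
jog_arm([
  [0,0,0.05,0,0],
  [0,0,0.05,0,0],
  [0,0,0.03,0,0],
  [0,0,0,0,0],
])

```text
clock: 11.55
position: [0.4634, -0.2123, 0.0134]
tool_rot: [3.141, 0.0, 1.695]
force: [-2.6, 1.4, 5.7]
grip_width: 0.0327
finger_force: 41.4
```

The caliper is seated, with about 6 N of contact. I'm releasing partway so the fingers stay clear of the walls, then rising.

Request:
jog_arm([
  [0,0,0,0,0.5],
  [0,0,0,0,0.55],
  [0,0,0,0,0.55],
  [0,0,0,0,0.55],
  [0,0,0,0,0.55],
])

```text
clock: 12.05
position: [0.4633, -0.2122, 0.0129]
tool_rot: [3.142, -0.0, 1.695]
force: [0.7, 0.8, 0.3]
grip_width: 0.0471
finger_force: 0.0
```

Request:
jog_arm([
  [0,0,-0.1,0,0.55],
  [0,0,-0.2,0,0.55],
  [0,0,-0.4,0,0.55],
  [0,0,-0.8,0,0.55],
  [0,0,-0.8,0,0.55],
  [0,0,-0.8,0,0.55],
  [0,0,-0.8,0,0.55],
  [0,0,-0.8,0,0],
  [0,0,-0.8,0,0],
  [0,0,-0.8,0,0],
  [0,0,-0.4,0,0],
  [0,0,0,0,0],
])

```text
clock: 13.25
position: [0.4637, -0.2124, 0.2156]
tool_rot: [3.139, 0.002, 1.695]
force: [0.3, -0.1, -1.0]
grip_width: -0.0002
finger_force: 0.0
```

```bash
python3 - <<'E'
from h import *
f=grab('wrist'); save(f,'w3.png'); s=f['s']; print(s['position'],s['tool_rot'],s['clock'],s['finger_force'],s['qpos'])
E
```

```text
[ 0.46373608 -0.21244257  0.21562805] [3.13932247e+00 1.66811231e-03 1.69492675e+00] 13.25 0.0 [ 0.66947072  0.38730702 -0.45880361  1.90083072  0.21635196  0.89891344
  0.22912972]
```

View pics/w3.png

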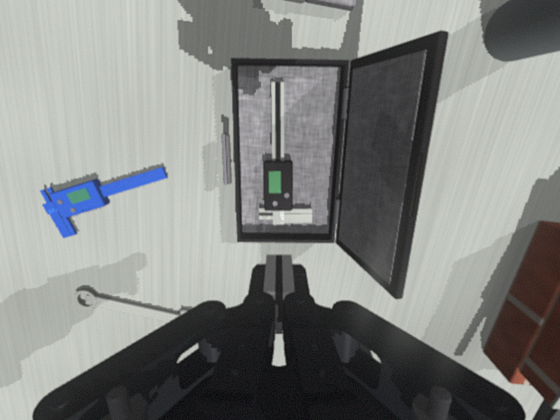

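The caliper lies flat in the case, with its head at (278,184) and its beam tip at (278,80), all inside the walls. The lid is clear on the right. Next I move behind the lid with the fingers shut.

Request:
jog_arm([
  [0.13,0.64,0,0,0],
  [0.13,0.64,0,0,0],
  [0.13,0.64,0,0,0],
  [0.13,0.64,0,0,0],
  [0.13,0.64,0,0,0],
  [0.13,0.64,0,0,0],
  [0.13,0.64,0,0,0],
  [0.13,0.64,0,0,0],
  [0,0,0,0,0],
])

```text
clock: 14.2
position: [0.6129, -0.1604, 0.2121]
tool_rot: [-3.14, -0.002, 1.697]
force: [-0.8, 1.0, -1.2]
grip_width: -0.0
finger_force: 0.0
```

Request:
jog_arm([
  [0,0,0.4,0,0],
  [0,0,0.4,0,0],
  [0,0,0.4,0,0],
  [0,0,0.4,0,0],
  [0,0,0.4,0,0],
  [0,0,0.4,0,0],
  [0,0,0.4,0,0],
  [0,0,0.4,0,0],
  [0,0,0,0,0],
])

```text
clock: 15.1
position: [0.611, -0.162, 0.116]
tool_rot: [-3.139, -0.001, 1.695]
force: [-0.8, -0.4, 0.2]
grip_width: 0.0001
finger_force: 0.0
```

```bash
python3 - <<'E'
from h import *
f=grab('wrist'); g=grab('side'); a=f['pixels'];b=g['pixels'][100:220,220:380]
b=cv2.resize(b,None,fx=2.5,fy=2.5); o=np.zeros((420,800,3),np.uint8); o[:300,:400]=b; o[:300,400:]=cv2.resize(a,(400,300))
cv2.imwrite('pics/b1.png',o[:300,:,::-1]); print(f['s']['position'],f['s']['force'])
E
```

```text
[ 0.6109552  -0.16197559  0.11602779] [-0.75969935 -0.3758946   0.16353062]
```

View pics/b1.png

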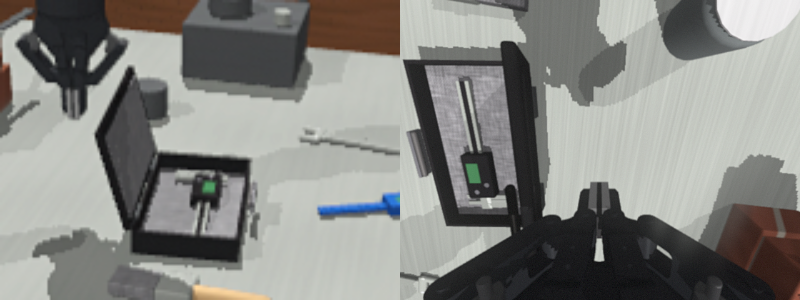

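The left half of the picture (side view) shows the closed fingers behind the open lid at (73,117), with the lid's top edge near (128,68). The right half (wrist view) shows the fingers clear on the hinge side. Now I pull the lid toward the robot.

Request:
jog_arm([
  [0,-0.33,-0.05,0,0],
  [0,-0.33,-0.05,0,0],
  [0,-0.33,-0.05,0,0],
  [0,-0.33,-0.05,0,0],
  [0,-0.28,-0.04,0,0],
  [0,-0.28,-0.04,0,0],
  [0,-0.28,-0.03,0,0],
  [0,-0.27,0,0,0],
  [0,-0.27,0,0,0],
  [0,-0.27,0,0,0],
])

```text
clock: 16.2
position: [0.5227, -0.1733, 0.1271]
tool_rot: [-3.141, -0.0, 1.695]
force: [1.0, -1.2, -0.1]
grip_width: -0.0003
finger_force: 0.8
```

Request:
jog_arm([
  [0,-0.27,0.1,0,0],
  [0,-0.27,0.1,0,0],
  [0,-0.27,0.1,0,0],
  [0,-0.26,0.13,0,0],
  [0,-0.26,0.13,0,0],
  [0,-0.26,0.13,0,0],
  [0,-0.22,0.2,0,0],
  [0,-0.22,0.2,0,0],
  [0,-0.22,0.2,0,0],
])

```text
clock: 17.1
position: [0.4559, -0.1816, 0.0879]
tool_rot: [3.142, -0.0, 1.695]
force: [1.7, 1.2, 0.5]
grip_width: 0.0004
finger_force: 0.6
```

```bash
python3 - <<'E'
from h import *
g=grab('side'); b=g['pixels'][60:220,180:400]
cv2.imwrite('pics/b2.png',cv2.resize(b,None,fx=2,fy=2)[:,:,::-1]); print(g['s']['position'],g['s']['force'])
E
```

```text
[ 0.45589582 -0.18162936  0.08794256] [1.69789271 1.18121353 0.46827263]
```

View pics/b2.png

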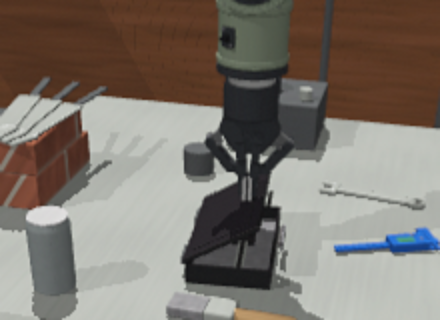

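The lid is about 30° open, at roughly (235,225) in this crop, with the fingertips on its outer face. Continuing down.

Request:
jog_arm([
  [0,-0.16,0.26,0,0],
  [0,-0.16,0.26,0,0],
  [0,-0.16,0.26,0,0],
  [0,-0.16,0.26,0,0],
  [0,-0.23,0.08,0,0],
  [0,-0.23,0.08,0,0],
  [0,0,0.05,0,0],
  [0,0,0.05,0,0],
  [0,0,0,0,0],
])

```text
clock: 18.05
position: [0.4239, -0.1856, 0.0495]
tool_rot: [3.141, 0.0, 1.695]
force: [0.1, 0.1, 0.5]
grip_width: -0.0003
finger_force: 0.0
```

Request:
jog_arm([
  [0,0,0.07,0,0],
  [0,0,0.07,0,0],
  [0,0,0.05,0,0],
  [0,0,0.05,0,0],
  [0,0,0,0,0],
])

```text
clock: 18.55
position: [0.4236, -0.1856, 0.0421]
tool_rot: [-3.141, -0.0, 1.695]
force: [-0.7, 0.0, 0.0]
grip_width: 0.0
finger_force: 0.0
```

Request:
jog_arm([
  [0,0,0.05,0,0],
  [0,0,0.05,0,0],
  [0,0,0.03,0,0],
  [0,0,0,0,0],
])

```text
clock: 18.95
position: [0.4238, -0.1856, 0.0385]
tool_rot: [3.141, 0.0, 1.695]
force: [-1.0, 0.7, 5.8]
grip_width: -0.0004
finger_force: 2.7
```

Request:
jog_arm([
  [0,0,0.05,0,0],
  [0,0,0.05,0,0],
  [0,0,0.03,0,0],
  [0,0,0,0,0],
])

```text
clock: 19.35
position: [0.424, -0.1858, 0.0368]
tool_rot: [3.141, 0.002, 1.695]
force: [-17.2, 6.3, 82.5]
grip_width: -0.0003
finger_force: 41.2
```

That reached 82 N, stiff against something solid, so the lid is very likely down. I'm backing off and checking.

Request:
jog_arm([
  [0,0,-0.2,0,0],
  [0,0,-0.5,0,0],
  [0,0,-0.9,0,0],
  [0,0,-0.9,0,0],
  [0,0,-0.9,0,0],
  [0,0,-0.9,0,0],
  [0,0,-0.9,0,0],
  [0,0,-0.9,0,0],
  [0,0,0,0,0],
])

```text
clock: 20.25
position: [0.425, -0.1861, 0.2203]
tool_rot: [3.138, 0.003, 1.695]
force: [0.1, 0.2, -1.0]
grip_width: 0.0001
finger_force: 0.0
```

```bash
python3 - <<'E'
from h import *
f=grab('wrist'); g=grab('side'); b=g['pixels'][125:225,240:360]
o=np.zeros((400,800,3),np.uint8); o[:320,:384]=cv2.resize(b,(384,320),interpolation=cv2.INTER_CUBIC); o[:300,390:790]=cv2.resize(f['pixels'],(400,300),interpolation=cv2.INTER_AREA)
cv2.imwrite('pics/b3.png',o[:320,:,::-1]); print(f['s']['position'],f['s']['force'])
E
```

```text
[ 0.42499802 -0.18609996  0.22029861] [ 0.12632567  0.17485592 -1.02298913]
```

View pics/b3.png

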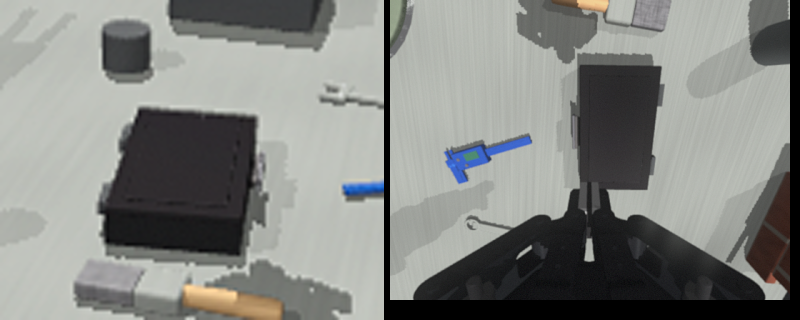

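The picture shows the lid flat on the case. Its side face is about 40 px tall at the hinge end (108,208–248) and 35 px at the front (240,218–252), so there is no wedge gap. The lid also felt solid at z ≈ 0.039 m, while an ajar lid would have met the fingers at about 0.047 m. The robot is clear of everything, so I'm handing in.

```bash
python3 -c "
from workcell import bot
print(bot.job_done())"
```

```text
the job is handed in; nothing more can be done
None
```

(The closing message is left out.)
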